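# Lay the café tray for two coffees

### The job

Lay the black tray for two coffees: stand the espresso cup in the middle of the small saucer and the tall coffee cup in the middle of the large saucer, set the milk jug on the tray midway between the two saucers and in line with them, and the sugar pot on the tray straight behind the jug (on the tray's far side as seen from the robot), along the tray's centre line. Keep everything upright, do not shift the saucers about, and leave the mixing bowl and the spray bottle where they are.

Things in the scene. Friction and masses are not known exactly. Their poses are not given: they have to be found in the camera images.
- espresso_cup: Small white porcelain cup, 54 mm across (straight sides from 16 mm up), 52 mm tall, open top, foot 38 mm across, wall 4.5 mm, about 130 g. Origin: centre of its underside; z up. A thin ear handle sticks out on its own -y side, reaching 50 mm from the axis (8 mm wide along x), from 15 to 48 mm up. Starts standing on the counter beside the tray, left or right.
- coffee_cup: Tall white porcelain cup, 68 mm across (straight sides from 20 mm up), 82 mm tall, open top, foot 48 mm across, wall 4.5 mm, about 260 g. Origin: centre of its underside; z up. Ear handle on its own -y side, reaching 57 mm from the axis (8 mm wide along x), from 22 to 74 mm up. Starts standing on the counter beside the tray.
- milk_jug: Small brushed-steel milk jug, open top, belly 56 mm across (straight from 12 to 48 mm up), narrowing to a 47 mm neck and a 51 mm mouth, 72 mm tall, about 150 g. Origin: centre of its underside; z up. Wire handle on its own -y side, reaching 53 mm from the axis (7 mm wide along x); small spout on its +y side reaching 38 mm. Starts standing on the counter beside the tray.
- sugar_pot: Round white porcelain sugar pot with a fixed steel lid: body 60 mm across (straight from 8 to 46 mm up), lid 61 mm across at 48 to 51 mm up, round steel knob (14 mm ball) on top, 73 mm tall in all, about 240 g, no handle. Origin: centre of its underside; z up. Starts standing on the counter beside the tray.
- small_saucer: Small round white saucer, 112 mm across, rim 15 mm high, lying loose on the tray: it fits the espresso cup. Flat well in the middle, about 70 mm across, its floor 5 mm above the saucer's underside. Origin: centre of its underside, z up.
- large_saucer: Large round white saucer, 144 mm across, rim 18 mm high, lying loose on the tray: it fits the tall coffee cup. Flat well in the middle, about 100 mm across, its floor 5 mm above the saucer's underside. Origin: centre of its underside, z up.
- tray: Black serving tray, 300 mm deep, 400 mm wide, does not slide; floor 4 mm thick, rim 16 mm high, 6 mm thick. Origin: centre of its underside. x axis: to its far long side, away from the robot (behind), and along its centre line; y axis: to the left as seen from the robot. The saucers lie about 120 mm either side of the centre line, 45 mm nearer the robot than the middle; either may be left.
- mixing_bowl: Bystander: empty steel mixing bowl, 180 mm across, 85 mm tall, on the counter to the left. Origin: centre of its underside.
- spray_bottle: Bystander: white spray bottle with a blue collar, 74 mm across, 195 mm tall (spray head included), on the counter to the right. Origin: centre of its underside.
Things that resemble listed ones, but are neither listed nor needed, are in the scene too. Leave any orange or turquoise look-alike of the milk_jug alone.

How it is judged:
By the outcome, as a careful person would: the job done as asked, in the order asked, and still so for the second after the job is handed in, with the robot touching nothing.
It also fails if it takes over 106 s, if anything falls off the work surface, if the arm or the gripper's body presses on something with over 40 N, if the wrist force passes 120 N, or if a joint passes its speed limit or range.

### The arm

A 6-joint arm with a two-finger parallel gripper is mounted at the origin on the work surface. World frame = base frame: x ahead of the robot, y to its left, z up, the work surface at z = 0. Lengths are in mm, angles in rad, forces in N, time in s.
With the tool pointing down it reaches from about 325 to 775 mm from the base axis. Payload 9.3 kg.
Tool frame: the origin (TCP) lies at the very end of the fingers, on their centre line; the grasp point (between the pads) lies 19 mm behind it (arm.grip_depth is the distance from the TCP to the grasp point, in mm); z points along the fingers, y is the line along which they close (so a half turn about z gives the same grasp; the last joint's range is limited). The gripper opens to 85 mm and grips with 20 to 120 N. Pads are 22 mm wide; open, the fingers measure 114 mm over their backs; the gripper's body (76 mm by 85 mm) begins 54 mm behind the grasp point. The pads swing forward as they close: fully open they stand 13 mm farther back than shut.
Start: joints at [-1.458, 0.259, 0.021, 1.334, 0, 1.418], TCP at [144.468, -530.684, 201.879] pointing down, gripper open.
Joint ranges: [-3.04, 3.04], [-0.91, 1.82], [-1.04, 1.36], [-1.92, 1.95], [-1.52, 1.45], [-3.14, 3.14]. Speed limits (rad/s): [2.22, 2.22, 2.79, 3.14, 3.14, 3.14].

### API

Orientations are given as a rotation vector (axis times angle).
In Python, from plant import telemetry, imaging, arm gives the robot as it stands.
- The arm moves only by the tool play_rows, never from a script. Its argument "increments" is a list that holds one entry, the list of rows, each a list of 5 numbers: the finger opening in cm, from 0 to 8.54, then the shift along the tool's x, y, z in cm, then the turn about the tool's z in rad. In form: [[[fingers, tx, ty, tz, spin], ...]]. A call has 1 to 12 rows; each row shifts and turns the commanded pose from where the row before left it, along the tool's axes as they then stand; what a row does not reach is not made up. A row lasts 1/10 s, in which the tool goes at most 50 mm and 8.59 degrees, less where a joint would pass 70% of its speed; a pose out of reach is approached as far as the arm can. A call is refused whole if a number of a shift passes 5 or a number of a turn 0.15, either way. A call with a gripper value outside its range is refused whole. The fingers move at their own pace and stop on an object; the grip force is fixed at half the most. Time passes only in rows, so rows that do not move let the fingers close. It gives the time, the measured TCP pose, the force, the opening and the grip force at its end, in the units of the state.
- telemetry.state(): the state, without advancing time (a new reading comes with each control period).
- imaging.capture(name): name is "side" or "top" or "wrist"; returns a dict with "frame" (384x512x3 uint8, red, green, blue), "depth" (384x512 float32, mm along the optical axis (not along the pixel's ray), 0 where there is no reading), "fovy" (degrees; the focal length in pixels is half the picture's height over the tangent of half this angle, whatever the lens; pixels are square), "cx", "cy" (the principal point, pixels), "extrinsics" (4x4, takes a point from camera to world coordinates). Camera axes: x right, y down, z forward; pixel columns grow to the right and rows downward; lengths in mm; the calibration is good to about 2 mm. The wrist camera is an equidistant fisheye: a pixel r from the principal point sees the ray r / f radians off the axis. A picture is of the moment at which its call begins.
- arm.job_done(): hands the job in; it is judged then, once.
The state is a dict: "time": time; "joints": joint angles; "qvel": joint speeds; "joint_torque": joint torques, N m; "eef_pos": TCP position; "tcp_rot": TCP orientation; "force": force on the tool from outside, world axes, zero at the start; "wrist_torque": the same for the moment, N m; "width": finger opening in mm; "gripper_force": force on a finger pad.
Only numpy, scipy, OpenCV 4.12 (cv2) and the standard library are available. Lean on these libraries where they do the work, as an engineer would, in place of code of your own. Each camera call takes 0.05 s, during which the arm holds its last target. There are 200 camera calls.

## Working session

There is one attempt and no reset: what is moved stays moved. The work goes in short steps, Python scripts to look and compute and a tool call to move; the robot and the scene stay as the last step left them, time stands still between calls to the robot, and variables do not carry over. Pictures are saved under pics/ and viewed, at most 14 in all, crops included, and the job is handed in when it is done.

Besides the shell and the picture viewer there is one more tool, called after "Request:" by a JSON object that holds its "method" and its "body". play_rows: Moves the arm, as the interface text tells. Its arguments: {"type":"object","properties":{"increments":{"type":"array"}},"required":["increments"]}

```bash
mkdir -p pics
cat > h.py <<'E'
import numpy as np,cv2,pickle
from plant import telemetry,imaging,arm
def cap(n,f=None):
    c=imaging.capture(n); pickle.dump(c,open(f'{n}.pkl','wb'))
    if f: cv2.imwrite('pics/'+f,cv2.cvtColor(c['frame'],cv2.COLOR_RGB2BGR))
    return c
def load(n): return pickle.load(open(f'{n}.pkl','rb'))
def cloud(c):
    d=c['depth']; f=192/np.tan(np.radians(c['fovy'])/2)
    v,u=np.mgrid[:384,:512]
    p=np.stack([(u-c['cx'])/f*d,(v-c['cy'])/f*d,d],-1)
    E=np.array(c['extrinsics']); return p@E[:3,:3].T+E[:3,3]
E
python3 - <<'E'
from h import *
for n in('top','side'):
    c=cap(n); im=cv2.cvtColor(c['frame'],cv2.COLOR_RGB2BGR)
    cv2.imwrite(f'pics/{n}0.png',cv2.resize(im,(800,600),interpolation=cv2.INTER_CUBIC))
    print(n,c['fovy'],c['cx'],c['cy'],np.round(c['extrinsics'],3).tolist())
s=telemetry.state();print(s)
E
```

```text
top 51.328950613467995 254.05818235963517 190.79423322832778 [[0.012, -0.985, 0.173, 360.36], [-1.0, -0.008, 0.025, -5.78], [-0.023, -0.173, -0.985, 1388.866], [0.0, 0.0, 0.0, 1.0]]
side 42.478626569167304 249.17990427178384 193.9730705728941 [[-0.979, -0.15, 0.138, 340.605], [-0.203, 0.647, -0.735, 1415.533], [0.021, -0.748, -0.664, 1332.209], [0.0, 0.0, 0.0, 1.0]]
{'time': 0.1, 'joints': array([-1.45759719e+00,  2.59164151e-01,  2.08394382e-02,  1.33366008e+00,
       -8.19714050e-06,  1.41823359e+00]), 'qvel': array([ 0.00165851, -0.00037952,  0.0012242 , -0.00063655, -0.00021891,
        0.00097448]), 'joint_torque': array([ 5.83080153e-03, -5.56694734e+01,  3.45069981e+01,  1.16190317e-02,
       -1.12697928e-04, -4.85101708e-06]), 'eef_pos': array([ 144.43660612, -530.41916771,  201.31197342]), 'tcp_rot': array([-3.11271943e+00, -4.16072876e-01, -2.38578161e-05]), 'force': array([-0.14686165, -0.19887456, -0.38075039]), 'wrist_torque': array([-0.02450305, -0.03869544,  0.04703386]), 'gripper_force': 0.0, 'width': 85.66013805785667}
```

View pics/top0.png

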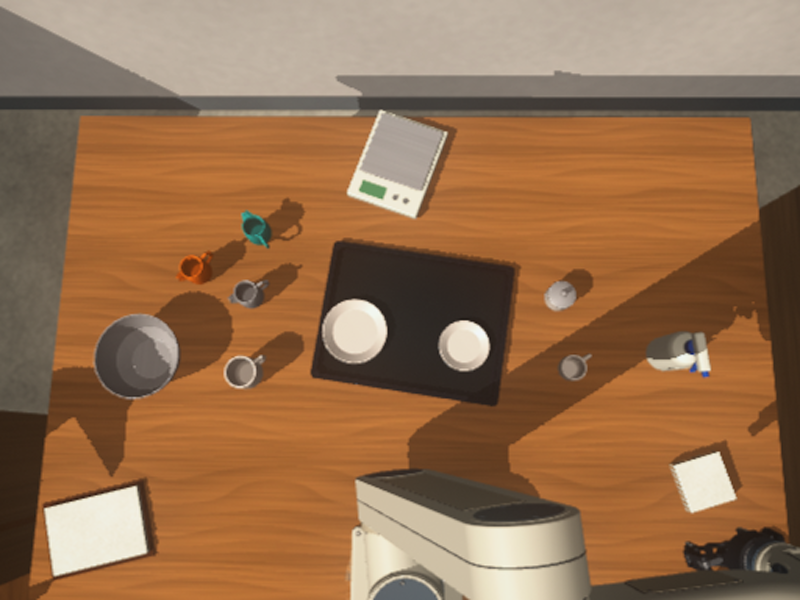

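View pics/side0.png

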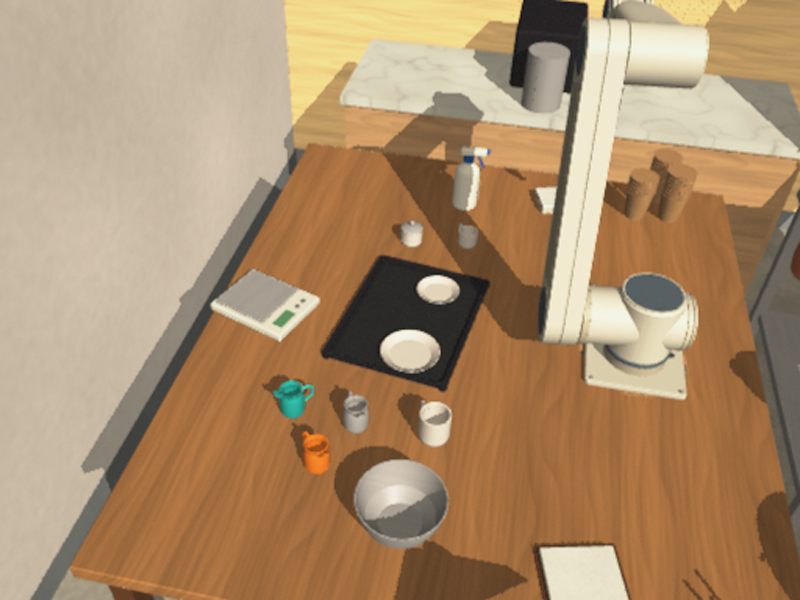

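Top view (800x600): the jug-like things are orange (195,267), turquoise (255,228) and plain steel (247,293). The steel one fits the milk jug. The others are the coffee cup (241,372), espresso cup (573,367), sugar pot (560,295), large saucer (355,331) on the left and small saucer (464,345) on the right. A crop will confirm, and I'll measure from depth.

```bash
cat > m.py <<'E'
from h import *
from scipy.optimize import least_squares
def circ(P,R=None):
    f=(lambda p:np.hypot(P[:,0]-p[0],P[:,1]-p[1])-p[2]) if R is None else (lambda p:np.hypot(P[:,0]-p[0],P[:,1]-p[1])-R)
    x0=list(np.median(P[:,:2],0))+([30] if R is None else [])
    return least_squares(f,x0,loss='soft_l1',f_scale=1.5).x
E
python3 - <<'E'
from m import *
c=load('top');W=cloud(c)
v,u=np.mgrid[:384,:512]
tabs=W[300:330,180:220,2];print('table z',np.median(W[230:245,170:190,2]))
for n,(a,b),r,z0,z1 in [('esp',(573,367),28,44,60),('cof',(241,372),30,74,92),('jug',(247,293),30,64,82),('sug',(560,295),25,42,60),('knob',(560,295),25,62,80),('ls',(355,331),45,16,30),('ss',(464,345),38,14,27)]:
    m=(np.hypot(u-a*.64,v-b*.64)<r*.64+3)&(W[...,2]>z0)&(W[...,2]<z1)
    P=W[m]; 
    if len(P)<4: print(n,len(P));continue
    q=P[:,:2].astype(np.float32)
    print(n,len(P),'med',np.round(np.median(P,0)),'bbox mid',np.round((P.max(0)+P.min(0))/2,1),'ext',np.round(np.ptp(P,0)),'circ',np.round(circ(P),1),'minenc',cv2.minEnclosingCircle(q))
# tray: dark pixels
g=c['frame'].max(2);m=(g<50)&(u>190)&(u<340)&(v>140)&(v<265)&(W[...,2]>-5)
P=W[m]; 
n,l=cv2.connectedComponents(m.astype(np.uint8)); k=np.argmax(np.bincount(l.ravel())[1:])+1
P=W[l==k]; print('tray z',np.percentile(P[:,2],[5,50,95]),cv2.minAreaRect(P[:,:2].astype(np.float32)))
im=cv2.cvtColor(c['frame'],cv2.COLOR_RGB2BGR)
a=cv2.resize(im[125:260,105:215],(396,486),interpolation=cv2.INTER_CUBIC);b=cv2.resize(im[125:260,300:410],(396,486),interpolation=cv2.INTER_CUBIC)
cv2.imwrite('pics/crop1.png',np.hstack([a,b]))
E
```

```text
table z -0.10198326347767761
esp 80 med [ 459. -356.   50.] bbox mid [ 453.3 -355.1   51.1] ext [54. 64. 13.] circ [ 451.9 -350.1   25. ] minenc ((459.9591979980469, -356.1411437988281), 36.63328552246094)
cof 107 med [434. 355.  81.] bbox mid [433.6 353.1  80.5] ext [66. 68. 13.] circ [432.9 353.1  31.7] minenc ((437.156982421875, 350.85198974609375), 38.894447326660156)
jug 96 med [602. 366.  70.] bbox mid [605.1 353.7  70.5] ext [50. 74. 13.] circ [604.3 356.1  25.1] minenc ((609.049072265625, 353.73291015625), 41.161136627197266)
sug 231 med [ 607. -328.   54.] bbox mid [ 607.9 -330.1   51.3] ext [56. 60. 17.] circ [ 608.2 -329.4   22.1] minenc ((608.859619140625, -331.0196228027344), 30.955101013183594)
knob 14 med [ 608. -329.   68.] bbox mid [ 607.  -330.5   68.4] ext [16. 13. 10.] circ [ 607.7 -330.4    4.9] minenc ((606.928466796875, -328.9865417480469), 8.292523384094238)
ls 468 med [528. 142.  19.] bbox mid [521.8 131.   22.8] ext [205. 158.  14.] circ [528.2 123.4  67.2] minenc ((521.9869995117188, 139.23008728027344), 108.88728332519531)
ss 311 med [ 498. -143.   17.] bbox mid [ 496.5 -137.2   19.2] ext [113. 144.  10.] circ [ 498.7 -122.8   51.5] minenc ((497.4820861816406, -141.14422607421875), 76.02037811279297)
tray z [-1.06091595  3.90323023 14.32437173] ((527.2283325195312, -33.64678955078125), (347.0707702636719, 338.1155700683594), 82.68885803222656)
```

View pics/crop1.png

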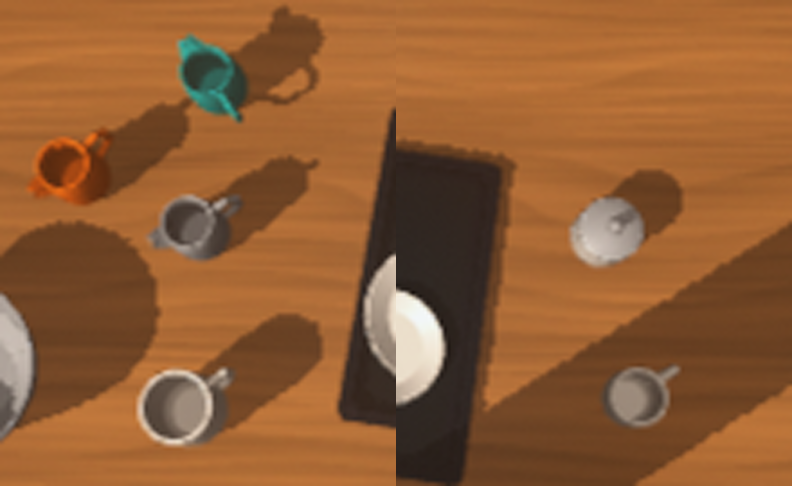

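The crop confirms it: steel jug at (190,222), spout lower left and handle right, with orange (70,170) and turquoise (210,75) as the look-alikes. The sugar pot's knob and lid are at (608,230), and the espresso cup's handle points to its upper right. Next I'll get the tray pose and handle angles, and write a small planner.

```bash
cat > p.py <<'E'
from m import *
from scipy.spatial.transform import Rotation as Ro
import sys
def go(x,y,z,th=None):
    s=telemetry.state();p=s['eef_pos'];R=Ro.from_rotvec(s['tcp_rot']).as_matrix()
    d=R.T@(np.array([x,y,z])-p)/10; t0=np.degrees(np.arctan2(R[1,0],R[0,0]))
    print('t %.1f'%s['time'],'pos',np.round(p,1),'th %.1f'%t0,'w %.1f gf %.1f'%(s['width'],s['gripper_force']),'F',np.round(s['force'],1),'q6 %.2f'%s['joints'][5])
    print('shift cm',np.round(d,2), 'spin',None if th is None else round(float(np.radians((t0-th+180)%360-180)),3))
if __name__=='__main__': go(*map(float,sys.argv[1:]))
E
python3 - <<'E'
from m import *
c=load('top');W=cloud(c);v,u=np.mgrid[:384,:512]
for n,(a,b),cen,r,z0,z1 in [('esp',(573,367),(452,-350),29,15,47),('cof',(241,372),(433,353),36,30,75),('jug',(247,293),(604.3,356),31,30,71)]:
    m=(np.hypot(u-a*.64,v-b*.64)<28); d=W-np.array([*cen,0]); rr=np.hypot(d[...,0],d[...,1])
    m&=(rr>r+5)&(rr<62)&(W[...,2]>z0)&(W[...,2]<z1+5)
    print(n,m.sum(),np.round(np.degrees(np.arctan2(d[m][:,1],d[m][:,0]))))
F=c['frame'].astype(int); m=((F[...,0]-F[...,2])<18)&(F.max(2)<70)&(u>190)&(u<340)&(v>140)&(v<265)
m=cv2.morphologyEx(m.astype(np.uint8),cv2.MORPH_OPEN,np.ones((3,3)))
n,l=cv2.connectedComponents(m);k=np.argmax(np.bincount(l.ravel())[1:])+1
q=W[(l==k)]; uv=np.argwhere(l==k)[:,::-1].astype(np.float32)
# project mask pixel rays to z=16 rim plane
f=192/np.tan(np.radians(c['fovy'])/2);E=np.array(c['extrinsics'])
ray=np.c_[(uv[:,0]-c['cx'])/f,(uv[:,1]-c['cy'])/f,np.ones(len(uv))]@E[:3,:3].T
P=E[:3,3]+ray*((16-E[2,3])/ray[:,2])[:,None]
print('tray',cv2.minAreaRect(P[:,:2].astype(np.float32)))
for n,(a,b),z in [('ls',(355,331),22),('ss',(464,345),19)]:
    mm=(F.min(2)>90)&(np.hypot(u-a*.64,v-b*.64)<30); w=np.argwhere(mm)[:,::-1]
    h=cv2.convexHull(w.astype(np.int32))[:,0].astype(float)
    ray=np.c_[(h[:,0]-c['cx'])/f,(h[:,1]-c['cy'])/f,np.ones(len(h))]@E[:3,:3].T
    P=E[:3,3]+ray*((z-E[2,3])/ray[:,2])[:,None]; print(n,circ(P))
E
python3 p.py 452 -350 150 126
```

```text
esp 12 [-49. -50. -52. -49. -50. -50. -53. -56. -48. -55. -57. -59.]
cof 18 [-48. -50. -50. -45. -48. -51. -54. -53. -52. -50. -52. -53. -49. -53.
 -53. -55. -52. -52.]
jug 22 [-55. -55. -57. -59. -50. -56. -57. -59. -60. -60. -57. -59. -61. -54.
 -62. -60. -55. -58. -60. -60. 112. 117.]
tray ((547.9004516601562, -22.7794189453125), (376.58123779296875, 307.07684326171875), 81.63587951660156)
ls [527.28748    123.19990507  72.01399224]
ss [ 497.74739962 -118.26260182   56.04107871]
t 0.1 pos [ 144.4 -530.4  201.3] th 15.2 w 85.7 gf 0.0 F [-0.1 -0.2 -0.4] q6 1.42
shift cm [34.41 -9.32  5.15] spin -1.933
```

Request:
{"method": "play_rows", "body": {"increments": [[[8.5,3.1,-0.85,0,0],[8.5,3.1,-0.85,0,0],[8.5,3.1,-0.85,0,0],[8.5,3.1,-0.85,0,0],[8.5,3.1,-0.85,0,0],[8.5,3.1,-0.85,0,0],[8.5,3.1,-0.85,0,0],[8.5,3.1,-0.85,0,0],[8.5,3.1,-0.85,0,0],[8.5,3.1,-0.85,0,0],[8.5,3.1,-0.85,0,0],[8.5,0.3,0,0,0]]]}}

```text
time: 1.3
eef_pos: [454.0, -348.1, 201.3]
tcp_rot: [-3.112, -0.421, -0.0]
force: [-0.3, -0.6, 0.2]
width: 85.2
gripper_force: 0.0
```

Request:
{"method": "play_rows", "body": {"increments": [[[8.5,0,0,0.4,-0.145],[8.5,0,0,0.4,-0.145],[8.5,0,0,0.4,-0.145],[8.5,0,0,0.4,-0.145],[8.5,0,0,0.4,-0.145],[8.5,0,0,0.4,-0.145],[8.5,0,0,0.4,-0.145],[8.5,0,0,0.4,-0.145],[8.5,0,0,0.4,-0.145],[8.5,0,0,0.4,-0.145],[8.5,0,0,0.4,-0.145],[8.5,0,0,0.4,-0.145]]]}}

```text
time: 2.5
eef_pos: [451.1, -350.4, 153.4]
tcp_rot: [-1.682, -2.653, 0.0]
force: [0.3, -0.3, 0.2]
width: 85.2
gripper_force: 0.0
```

```bash
cat > wr.py <<'E'
from p import *
# draw predicted circles of an object in the wrist view: args fname, then x y z r ...
def proj(c,P):
    E=np.array(c['extrinsics']);q=(P-E[:3,3])@E[:3,:3];f=192/np.tan(np.radians(c['fovy'])/2)
    a=np.arctan2(np.hypot(q[:,0],q[:,1]),q[:,2]);b=np.arctan2(q[:,1],q[:,0])
    return np.c_[c['cx']+f*a*np.cos(b),c['cy']+f*a*np.sin(b)]
def unproj(c,uv,z):
    f=192/np.tan(np.radians(c['fovy'])/2);E=np.array(c['extrinsics'])
    d=np.atleast_2d(np.array(uv,float))-[c['cx'],c['cy']];r=np.hypot(*d.T);a=r/f
    ray=np.c_[np.sin(a)*d[:,0]/r,np.sin(a)*d[:,1]/r,np.cos(a)]@E[:3,:3].T
    return E[:3,3]+ray*((z-E[2,3])/ray[:,2])[:,None]
if __name__=='__main__':
    c=cap('wrist');im=cv2.resize(cv2.cvtColor(c['frame'],cv2.COLOR_RGB2BGR),(800,600),interpolation=cv2.INTER_CUBIC)
    A=list(map(float,sys.argv[2:]));t=np.linspace(0,6.28,60)
    for i in range(0,len(A),4):
        x,y,z,r=A[i:i+4];P=np.c_[x+r*np.cos(t),y+r*np.sin(t),0*t+z]
        cv2.polylines(im,[np.int32(proj(c,P)*1.5625)],True,(0,0,255),1)
    cv2.imwrite('pics/'+sys.argv[1],im)
E
python3 wr.py w1.png 452 -350 52 27 452 -350 0 19; python3 p.py 452 -350 60 126
```

```text
t 2.5 pos [ 450.9 -350.3  152.8] th 115.7 w 85.1 gf 0.0 F [ 0.4 -0.2 -0.9] q6 0.31
shift cm [-0.04  0.11  9.28] spin -0.179
```

View pics/w1.png

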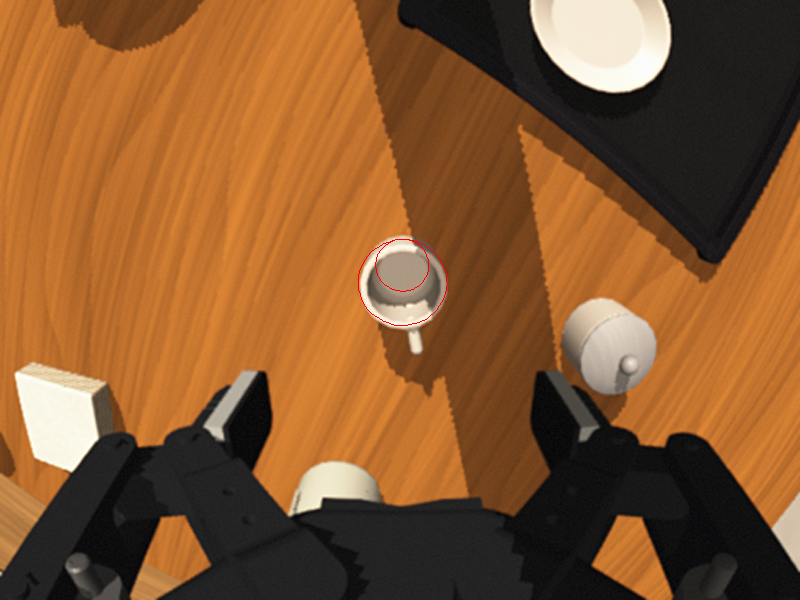

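The wrist view shows the espresso rim at (402,282), matching the predicted circle to about 1 mm, with the handle at (415,342) clear of both fingers. Descending and gripping.

Request:
{"method": "play_rows", "body": {"increments": [[[8.5,0,0.1,2.0,-0.09],[8.5,0,0,2.5,-0.09],[8.5,0,0,2.5,0],[8.5,0,0,2.5,0],[8.5,0,0,2.0,0],[8.5,0,0,1.5,0],[8.5,0,0,0.7,0],[8.5,0,0,0,0],[4.8,0,0,0,0],[4.8,0,0,0,0],[4.8,0,0,0,0],[4.8,0,0,0,0]]]}}

```text
time: 3.75
eef_pos: [453.1, -350.5, 18.4]
tcp_rot: [1.444, 2.787, -0.002]
force: [-1.9, -0.9, 8.5]
width: 49.0
gripper_force: 51.9
```

Request:
{"method": "play_rows", "body": {"increments": [[[4.5,0,0,0,0],[4.5,0,0,0,0],[4.5,0,0,-0.5,0],[4.5,0,0,-1.5,0],[4.5,0,0,-2,0],[4.5,0,0,-2,0]]]}}

```text
time: 4.35
eef_pos: [452.7, -349.5, 77.8]
tcp_rot: [-1.445, -2.789, -0.0]
force: [0.4, 0.2, -0.8]
width: 48.2
gripper_force: 61.8
```

```bash
python3 p.py 497.7 -118.5 80
```

```text
t 4.3 pos [ 452.7 -349.5   77.8] th 125.2 w 48.2 gf 61.8 F [ 0.4  0.2 -0.8] q6 0.15
shift cm [16.27 17.01 -0.21] spin None
```

```bash
python3 wr.py w2.png
```

```text
(no output)
```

View pics/w2.png

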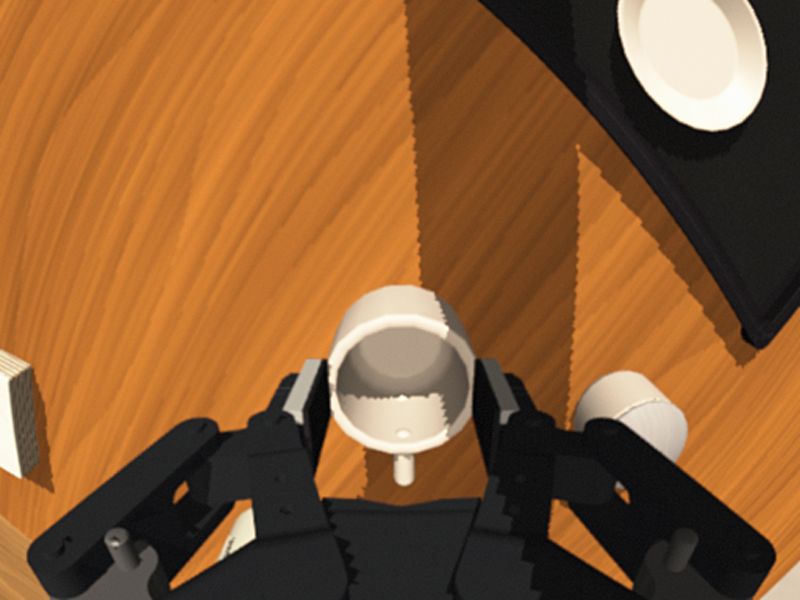

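The wrist view shows the cup held level between the pads, rim centred at (402,385), handle at (403,470) free. Carrying it to the small saucer.

Request:
{"method": "play_rows", "body": {"increments": [[[4.5,2.0,2.1,0,0],[4.5,2.3,2.4,0,0],[4.5,2.4,2.5,0,0],[4.5,2.4,2.5,0,0],[4.5,2.4,2.5,0,0],[4.5,2.4,2.5,0,0],[4.5,2.37,2.51,0,0],[4.5,0,0,1,0],[4.5,0,0,1,0],[4.5,0,0,0,0]]]}}

```text
time: 5.4
eef_pos: [496.9, -118.9, 55.3]
tcp_rot: [-1.444, -2.787, 0.001]
force: [-0.3, -0.5, -1.1]
width: 47.8
gripper_force: 62.0
```

```bash
python3 wr.py w3.png 497.7 -118.5 19 56  497.7 -118.5 9 35; python3 p.py 497.7 -118.5 28
```

```text
t 5.5 pos [ 497.1 -119.2   56. ] th 125.2 w 47.9 gf 62.0 F [ 0.5 -0.1 -0.7] q6 0.56
shift cm [0.02 0.09 2.8 ] spin None
```

View pics/w3.png

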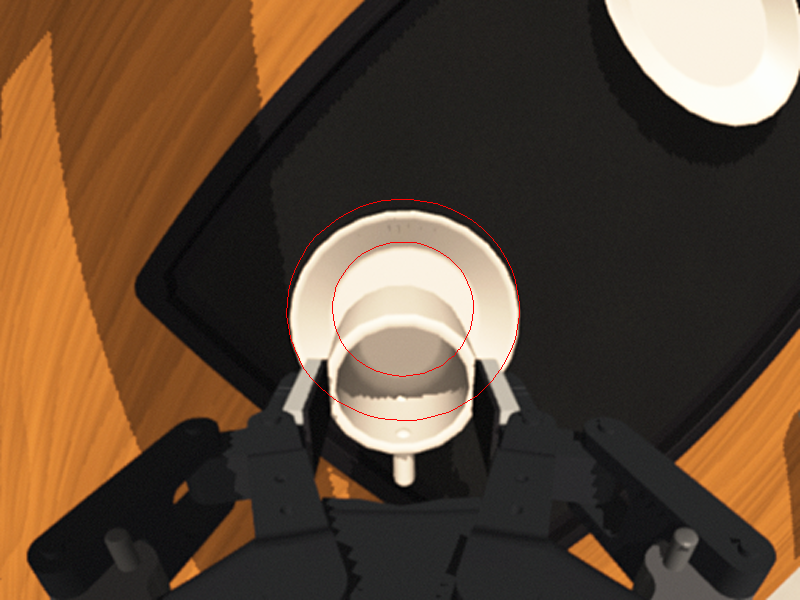

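The saucer's rim is really at top (402,210), left (290,313) and right (520,313), about 5 mm from my estimate along tool -x. I'll refit it from those pixels.

```bash
python3 - <<'E'
from wr import *
c=load('wrist')
im=c['frame'].astype(int); P=[]
uv=np.array([(402,210),(345,224),(460,224),(312,253),(492,253),(290,313),(520,313)])/1.5625
print(circ(unproj(c,uv,19),56))
print('well',circ(unproj(c,np.array([(402,247),(345,272),(462,272)])/1.5625,9),35))
# radial edge search
g=c['frame'].max(2).astype(int)
pts=[]
for a in np.radians(np.arange(180,361,6)):
    r=np.arange(85,45,-.5);x=(402/1.5625+r*np.cos(a));y=(313/1.5625+r*np.sin(a))
    s=g[np.int32(y.round()),np.int32(x.round())];i=np.argmax(s>120)
    pts.append((x[i],y[i]))
print('edge',circ(unproj(c,pts,19),56),circ(unproj(c,pts,19)))
E
python3 p.py 500.5 -123 28
```

```text
[ 500.84700585 -122.32297528]
well [ 498.69929511 -119.55487811]
edge [ 500.91526571 -122.32544559] [ 500.4703575  -121.69863604   55.38260179]
t 5.5 pos [ 497.1 -119.2   56. ] th 125.2 w 47.9 gf 62.0 F [ 0.5 -0.1 -0.7] q6 0.56
shift cm [-0.51  0.06  2.8 ] spin None
```

Request:
{"method": "play_rows", "body": {"increments": [[[4.5,-0.4,0.1,0.5,0],[4.5,0,0,0.9,0],[4.5,0,0,0.7,0],[4.5,0,0,0.4,0],[4.5,0,0,0.2,0],[4.5,0,0,0,0]]]}}

```text
time: 6.05
eef_pos: [500.7, -121.3, 29.6]
tcp_rot: [-1.445, -2.789, 0.0]
force: [-0.2, -1.3, -0.3]
width: 48.1
gripper_force: 62.0
```

Request:
{"method": "play_rows", "body": {"increments": [[[4.5,0,0,0.15,0],[4.5,0,0,0.15,0],[4.5,0,0,0,0]]]}}

```text
time: 6.35
eef_pos: [501.3, -121.5, 27.7]
tcp_rot: [1.444, 2.788, -0.0]
force: [-1.9, 0.1, 6.4]
width: 48.1
gripper_force: 66.0
```

Request:
{"method": "play_rows", "body": {"increments": [[[5.2,0,0,0,0],[5.8,0,0,0,0],[6.6,0,0,0,0],[6.8,0,0,-0.5,0],[6.8,0,0,-1.5,0],[6.8,0,0,-3,0],[6.8,0,0,-3,0],[8.5,0,0,-2,0],[8.5,0,0,0,0]]]}}

```text
time: 7.25
eef_pos: [502.4, -121.9, 130.0]
tcp_rot: [1.442, 2.785, 0.001]
force: [-0.2, -1.2, -0.2]
width: 84.9
gripper_force: 0.0
```

```bash
python3 wr.py w4.png 500.5 -122 19 56  500.5 -122 61 27; python3 p.py 433 353 130 127
```

```text
t 7.3 pos [ 501.7 -121.6  128.2] th 125.2 w 84.9 gf 0.0 F [ 0.9  0.2 -0.6] q6 0.56
shift cm [42.72 21.78 -0.25] spin -0.031
```

View pics/w4.png

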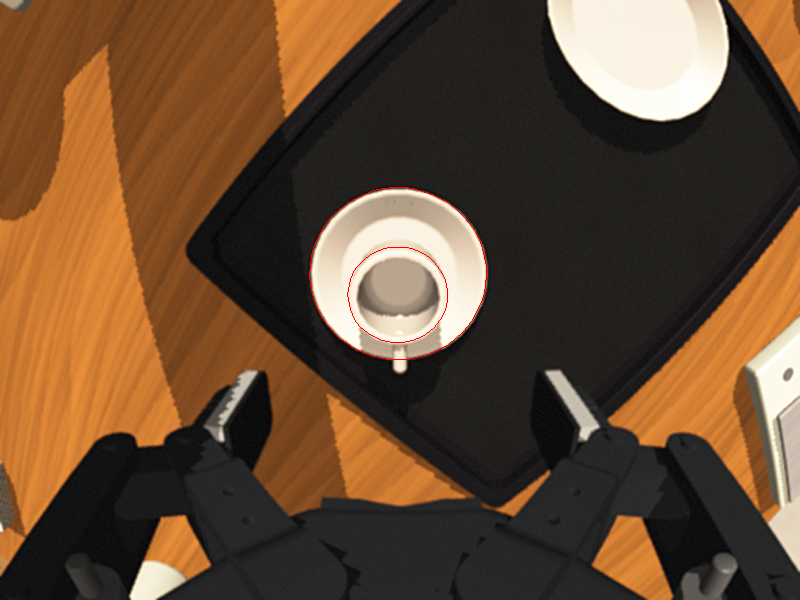

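The saucer rim and cup rim both match the predicted circles, so the espresso cup is centred. On to the coffee cup.

Request:
{"method": "play_rows", "body": {"increments": [[[8.5,2.7,1.4,0,0],[8.5,3.6,1.85,0,0],[8.5,3.7,1.85,0,0],[8.5,3.7,1.85,0,0],[8.5,3.7,1.85,0,0],[8.5,3.7,1.85,0,0],[8.5,3.7,1.85,0,0],[8.5,3.7,1.85,0,0],[8.5,3.7,1.85,0,0],[8.5,3.7,1.85,0,0],[8.5,3.7,1.85,-0.5,0],[8.5,3.0,1.7,-0.5,0]]]}}

```text
time: 8.5
eef_pos: [430.2, 353.0, 135.8]
tcp_rot: [-1.443, -2.789, 0.003]
force: [1.1, 0.3, 0.8]
width: 85.2
gripper_force: 0.0
```

Request:
{"method": "play_rows", "body": {"increments": [[[8.5,0,0,-0.5,0],[8.5,0,0,0,0]]]}}

```text
time: 8.7
eef_pos: [431.0, 351.6, 141.2]
tcp_rot: [-1.442, -2.791, 0.002]
force: [0.8, -0.4, -0.8]
width: 84.8
gripper_force: 0.0
```

```bash
python3 wr.py w5.png 433 353 82 34 527.5 123.3 22 72; python3 p.py 433 353 22 127
```

```text
t 8.8 pos [431.2 350.9 141.1] th 125.3 w 85.1 gf 0.0 F [0.1 0.4 0.1] q6 1.49
shift cm [ 0.07  0.29 11.91] spin -0.03
```

View pics/w5.png

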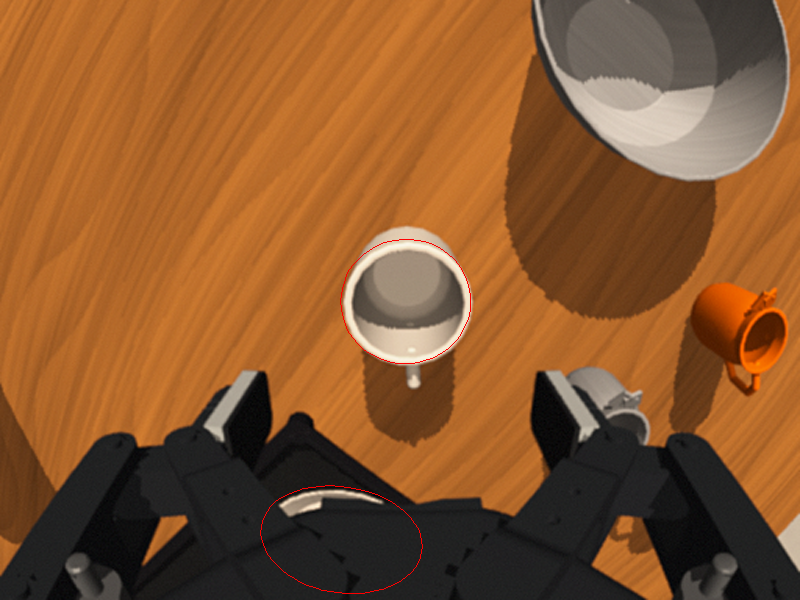

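The wrist view shows the coffee cup rim centred at (407,303), about 1 mm from the prediction, with its handle at (413,378) clear of the fingers. The steel jug is at (605,400), behind the right finger, and is well below for now.

Request:
{"method": "play_rows", "body": {"increments": [[[8.5,0,0.34,1.5,0],[8.5,0,0,2.2,0],[8.5,0,0,2.2,0],[8.5,0,0,2.2,0],[8.5,0,0,2.0,0],[8.5,0,0,1.2,0],[8.5,0,0,0.6,0],[8.5,0,0,0,0],[6.0,0,0,0,0],[6.0,0,0,0,0],[6.0,0,0,0,0],[6.0,0,0,0,0]]]}}

```text
time: 9.95
eef_pos: [434.8, 353.4, 24.3]
tcp_rot: [1.444, 2.789, 0.002]
force: [-1.7, -0.8, 4.6]
width: 65.8
gripper_force: 66.6
```

Request:
{"method": "play_rows", "body": {"increments": [[[5.8,0,0,0,0],[5.8,0,0,-0.1,0],[5.8,0,0,-0.5,0],[5.8,0,0,-1.5,0],[5.8,0,0,-2,0],[5.8,0,0,-2,0],[5.8,0,0,0,0]]]}}

```text
time: 10.65
eef_pos: [435.7, 354.0, 86.6]
tcp_rot: [1.444, 2.788, 0.006]
force: [0.8, 0.7, -2.2]
width: 65.4
gripper_force: 67.3
```

```bash
python3 p.py 527.7 123.3 80
```

```text
t 10.7 pos [435.7 354.   86.6] th 125.2 w 65.4 gf 67.3 F [ 0.8  0.7 -2.2] q6 1.49
shift cm [-24.15  -5.8    0.64] spin None
```

Request:
{"method": "play_rows", "body": {"increments": [[[5.8,-1.8,-0.4,0,0],[5.8,-3.0,-0.7,0,0],[5.8,-3.2,-0.8,0,0],[5.8,-3.2,-0.8,0,0],[5.8,-3.2,-0.8,0,0],[5.8,-3.2,-0.8,0,0],[5.8,-3.2,-0.8,0,0],[5.8,-2.4,-0.5,0.5,0],[5.8,-0.9,-0.2,0.5,0],[5.8,0,0,0,0],[5.8,0,0,0,0]]]}}

```text
time: 11.75
eef_pos: [525.4, 123.5, 73.4]
tcp_rot: [-1.444, -2.789, 0.0]
force: [-0.8, 0.7, -2.4]
width: 65.8
gripper_force: 67.2
```

```bash
python3 wr.py w6.png 527.7 123.3 22 72; python3 p.py 527.7 123.3 34
```

```text
t 11.8 pos [525.5 123.8  73.7] th 125.3 w 65.9 gf 67.2 F [-0.2 -0.2 -2.4] q6 1.03
shift cm [-0.17  0.15  3.97] spin None
```

View pics/w6.png

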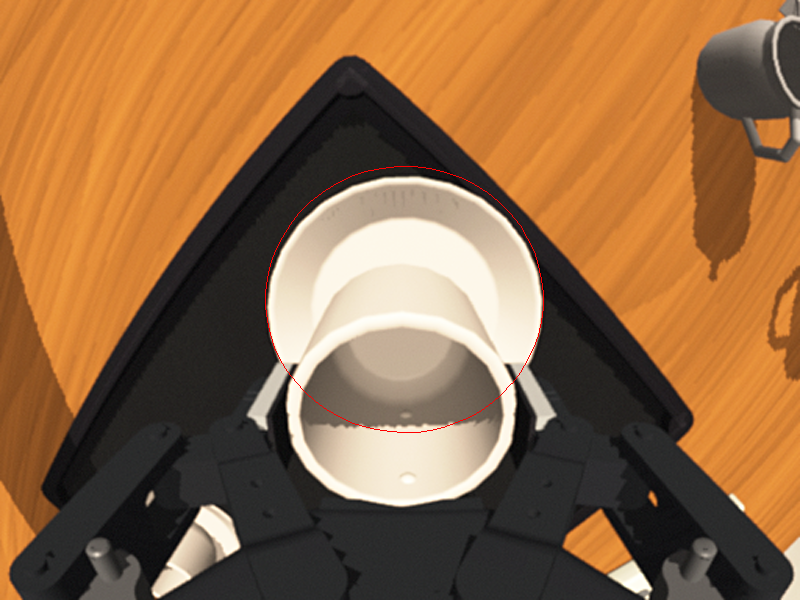

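The saucer's rim top is at (402,177) against a prediction of 167, so it is a few mm off along tool -x. Refitting with edges and wrist depth.

Run:
```python
from wr import *
c=load('wrist');g=c['frame'].max(2).astype(int);d=c['depth']
f=192/np.tan(np.radians(c['fovy'])/2);E=np.array(c['extrinsics']);print('cam',np.round(E[:3,3]),np.round(E[:3,2],3))
pts=[];D=[]
for a in np.radians(np.arange(185,356,5)):
    r=np.arange(105,60,-.5);x=(406/1.5625+r*np.cos(a));y=(300/1.5625+r*np.sin(a))
    s=g[np.int32(y.round()),np.int32(x.round())];i=np.argmax(s>120)
    pts.append((x[i],y[i]));j=i+4
    e=np.hypot(x[j]-c['cx'],y[j]-c['cy']);th=e/f;dz=d[int(round(y[j])),int(round(x[j]))]
    k=np.tan(th)*dz/e; D.append(E[:3,:3]@np.array([(x[j]-c['cx'])*k,(y[j]-c['cy'])*k,dz])+E[:3,3])
for z in(19,22,25): print(z,circ(unproj(c,pts,z),72),circ(unproj(c,pts,z)))
D=np.array(D);print('z',np.round(D[:,2]),circ(D),circ(D,70))
t=load('top');W=cloud(t)
# all top rim/saucer points inside tray, above 12
for n,cen,R in(('ls',(528,123),72),('ss',(500,-122),56)):
    q=np.hypot(W[...,0]-cen[0],W[...,1]-cen[1]);m=(q<R+6)&(q>R-10)&(W[...,2]>(14 if n=='ss' else 17))
    P=W[m];print(n,m.sum(),circ(P),cv2.minEnclosingCircle(P[:,:2].astype(np.float32)))
```

```text
cam [485. 181. 245.] [ 0.16  -0.228 -0.961]
19 [532.69506106 129.66230976] [544.57000702 118.0442812   85.71449784]
22 [532.97156256 130.12334764] [543.76303029 118.8963901   84.56291691]
25 [533.20370421 130.35173669] [542.95591725 119.74859445  83.41121584]
z [22. 22. 21. 22. 21. 22. 22. 21. 22. 22. 21. 21. 21. 22. 21. 21. 22. 23.
 22. 23. 21. 15. -0. -0. -1. -1. -1. -0. -0. -0.  1. -0. 22. 22. 22.] [547.61624788 118.03133129  86.78104937] [533.34244032 133.26784134]
ls 269 [528.71240335 122.31322914  67.23199267] ((528.9800415039062, 125.5390625), 74.58837890625)
ss 192 [ 499.6274384  -120.50315104   51.18457025] ((499.2906188964844, -120.11756134033203), 55.12175750732422)
```

Run:
```python
from wr import *
c=load('wrist');g=c['frame'].min(2).astype(int)
pts=[]
for a in np.radians(np.arange(185,356,5)):
    r=np.arange(105,60,-.5);x=(406/1.5625+r*np.cos(a));y=(300/1.5625+r*np.sin(a))
    s=g[np.int32(y.round()),np.int32(x.round())];i=np.argmax(s>115); pts.append((x[i],y[i]))
print(np.int32(np.array(pts)[::4]*1.5625).tolist())
for z in(20,22): print(z,circ(unproj(c,pts,z),72),circ(unproj(c,pts,z)))
```

```text
[[269, 288], [284, 243], [314, 208], [352, 185], [395, 176], [437, 180], [478, 196], [511, 226], [535, 265]]
20 [530.4166828  119.39585829] [530.21693129 119.67750555  71.71947593]
22 [530.46341963 119.30219798] [529.81210443 120.22190631  71.08263216]
```

Request:
{"method": "play_rows", "body": {"increments": [[[5.8,-0.56,0.15,0.4,0],[5.8,0,0,1.2,0],[5.8,0,0,1.2,0],[5.8,0,0,0.6,0],[5.8,0,0,0.3,0],[5.8,0,0,0.15,0],[5.8,0,0,0.1,0],[5.8,0,0,0,0]]]}}

```text
time: 12.6
eef_pos: [530.6, 119.2, 34.5]
tcp_rot: [1.445, 2.789, 0.0]
force: [-0.1, -0.5, -1.4]
width: 65.6
gripper_force: 67.2
```

Request:
{"method": "play_rows", "body": {"increments": [[[5.8,0,0,0.12,0],[5.8,0,0,0.12,0],[5.8,0,0,0,0]]]}}

```text
time: 12.9
eef_pos: [530.8, 119.0, 33.3]
tcp_rot: [1.444, 2.788, 0.001]
force: [-3.0, -1.3, 9.9]
width: 65.7
gripper_force: 68.4
```

Request:
{"method": "play_rows", "body": {"increments": [[[7.0,0,0,0,0],[7.6,0,0,0,0],[8.5,0,0,0,0],[8.5,0,0,0,0],[8.5,0,0,-0.5,0],[8.5,0,0,-1.5,0],[8.5,0,0,-3,0],[8.5,0,0,-3,0],[8.5,0,0,-3,0],[8.5,0,0,-2,0],[8.5,0,0,0,0]]]}}

```text
time: 14.0
eef_pos: [531.9, 119.3, 165.2]
tcp_rot: [1.443, 2.786, 0.004]
force: [0.6, 0.3, 0.4]
width: 85.0
gripper_force: 0.0
```

```bash
python3 wr.py w7.png 530.2 119.8 22 72 530.2 119.8 91 34; python3 p.py 604.3 356 150 122
```

```text
t 14.1 pos [531.1 119.3 163.3] th 125.2 w 85.0 gf 0.0 F [ 0.3 -0.4 -0.9] q6 1.02
shift cm [15.12 19.63  1.36] spin 0.057
```

View pics/w7.png

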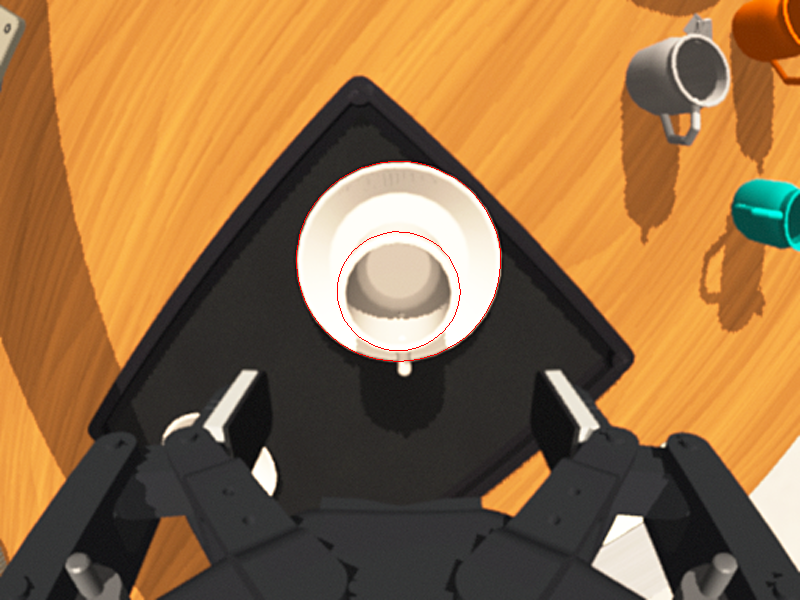

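The coffee cup and large saucer match their circles, so the cup is centred. Steel jug at (680,80) in this view, orange at (765,30) and turquoise at (770,215). Moving over the steel one.

Request:
{"method": "play_rows", "body": {"increments": [[[8.5,1.5,2.0,0,0],[8.5,2.1,2.7,0,0],[8.5,2.2,2.9,0,0],[8.5,2.2,2.9,0,0],[8.5,2.2,2.9,0,0],[8.5,2.2,2.9,0,0],[8.5,2.2,2.9,0,0],[8.5,0.5,0.4,0,0.05],[8.5,0,0,0,0],[8.5,0,0,0,0]]]}}

```text
time: 15.05
eef_pos: [603.0, 355.2, 160.8]
tcp_rot: [-1.512, -2.753, 0.003]
force: [-0.1, 0.0, -0.5]
width: 84.9
gripper_force: 0.0
```

```bash
python3 wr.py w8.png 605 355 72 25.5 ; python3 p.py 605 355 17 122
```

```text
t 15.1 pos [603.1 354.8 161.3] th 122.4 w 84.7 gf 0.0 F [ 0.3 -0.4  0.6] q6 1.42
shift cm [-0.09  0.19 14.43] spin 0.007
```

View pics/w8.png

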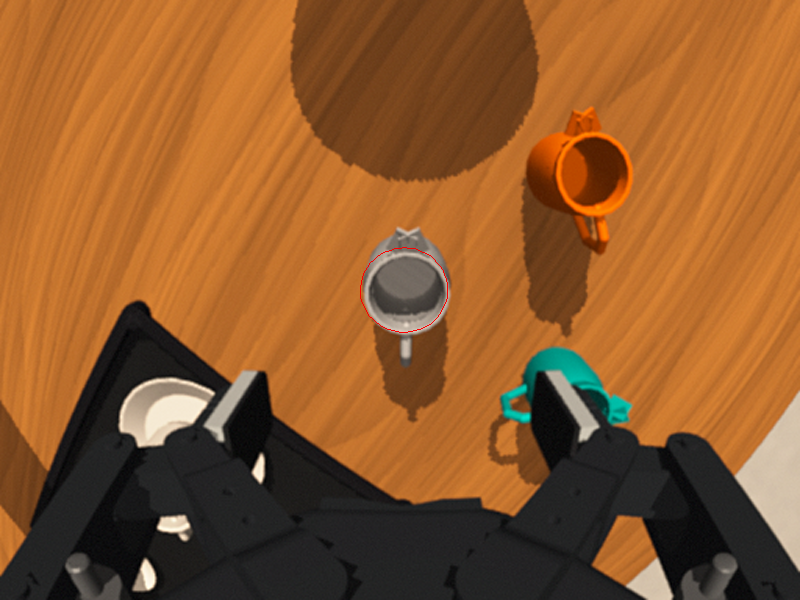

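Wrist view: the steel jug's mouth is centred at (406,294), about 2.5 mm toward tool -x and 1 mm toward +y from the prediction. Its handle at (405,348) points along tool -x, so the fingers close on bare belly, and orange (590,175) and turquoise (565,385) are clear.

Request:
{"method": "play_rows", "body": {"increments": [[[8.5,-0.3,0.3,1.5,0],[8.5,0,0,2.5,0],[8.5,0,0,2.7,0],[8.5,0,0,2.7,0],[8.5,0,0,2.5,0],[8.5,0,0,1.5,0],[8.5,0,0,0.8,0],[8.5,0,0,0.35,0],[5.0,0,0,0,0],[5.0,0,0,0,0],[5.0,0,0,0,0],[5.0,0,0,0,0]]]}}

```text
time: 16.3
eef_pos: [607.6, 354.7, 17.2]
tcp_rot: [1.514, 2.752, 0.001]
force: [-1.7, -1.0, 0.8]
width: 49.8
gripper_force: 0.7
```

Request:
{"method": "play_rows", "body": {"increments": [[[4.6,0,0,0,0],[4.6,0,0,-0.1,0],[4.6,0,0,-0.5,0],[4.6,0,0,-1.5,0],[4.6,0,0,-3,0],[4.6,0,0,-3,0],[4.6,0,0,-2,0],[4.6,0,0,0,0]]]}}

```text
time: 17.1
eef_pos: [609.0, 355.4, 120.9]
tcp_rot: [1.512, 2.75, 0.007]
force: [1.1, -0.7, -2.6]
width: 48.6
gripper_force: 62.2
```

```bash
python3 p.py 515.3 -1.1 110 122
```

```text
t 17.1 pos [609.  355.4 120.9] th 122.4 w 48.6 gf 62.2 F [ 1.1 -0.7 -2.6] q6 1.42
shift cm [-25.09 -27.01   0.96] spin 0.007
```

Request:
{"method": "play_rows", "body": {"increments": [[[4.6,-1.2,-1.3,-2.0,0],[4.6,-2.3,-2.5,-1.0,0],[4.6,-2.6,-2.8,0,0],[4.6,-2.6,-2.8,0,0],[4.6,-2.6,-2.8,0,0],[4.6,-2.6,-2.8,0,0],[4.6,-2.6,-2.8,0,0],[4.6,-2.6,-2.8,0,0],[4.6,-2.6,-2.8,0,0],[4.6,-2.4,-2.6,0,0],[4.6,-1.0,-1.0,0,0],[4.6,0,0,0,0]]]}}

```text
time: 18.3
eef_pos: [513.1, -3.6, 147.2]
tcp_rot: [-1.518, -2.75, 0.001]
force: [0.6, 1.2, -1.7]
width: 48.8
gripper_force: 62.6
```

```bash
python3 p.py 515.3 -1.1 23 122
```

```text
t 18.3 pos [513.1  -3.6 147.2] th 122.2 w 48.8 gf 62.6 F [ 0.6  1.2 -1.7] q6 0.84
shift cm [ 0.09  0.33 12.42] spin 0.003
```

Request:
{"method": "play_rows", "body": {"increments": [[[4.6,0.16,0.33,1.5,0],[4.6,0,0,2.5,0],[4.6,0,0,2.5,0],[4.6,0,0,2.5,0],[4.6,0,0,1.8,0],[4.6,0,0,0.8,0],[4.6,0,0,0.4,0],[4.6,0,0,0.2,0],[4.6,0,0,0.1,0],[4.6,0,0,0,0]]]}}

```text
time: 19.3
eef_pos: [516.3, 1.2, 25.0]
tcp_rot: [1.514, 2.752, 0.001]
force: [-1.3, -0.5, -1.7]
width: 48.7
gripper_force: 62.5
```

Request:
{"method": "play_rows", "body": {"increments": [[[4.6,-0.05,-0.18,0.15,0],[4.6,0,0,0.15,0],[4.6,0,0,0.1,0],[4.6,0,0,0,0]]]}}

```text
time: 19.7
eef_pos: [514.7, -0.4, 21.4]
tcp_rot: [1.514, 2.752, 0.0]
force: [-3.5, 0.4, 10.7]
width: 48.7
gripper_force: 63.7
```

Request:
{"method": "play_rows", "body": {"increments": [[[5.4,0,0,0,0],[6.2,0,0,0,0],[6.8,0,0,0,0],[6.8,0,0,-0.5,0],[6.8,0,0,-1.5,0],[6.8,0,0,-3,0],[6.8,0,0,-3,0],[6.8,0,0,-3,0],[8.5,0,0,-3,0],[8.5,0,0,0,-0.14],[8.5,0,0,0,-0.14],[8.5,0,0,0,-0.14]]]}}

```text
time: 20.9
eef_pos: [514.7, -0.2, 161.1]
tcp_rot: [0.898, 3.01, 0.0]
force: [-0.2, -0.2, -0.4]
width: 85.2
gripper_force: 0.0
```

Request:
{"method": "play_rows", "body": {"increments": [[[8.5,0,0,0,-0.14],[8.5,0,0,0,-0.14],[8.5,0,0,0,-0.14],[8.5,0,0,0,-0.05],[8.5,0,0,0,0]]]}}

```text
time: 21.4
eef_pos: [514.6, -0.1, 160.7]
tcp_rot: [0.181, 3.136, 0.0]
force: [0.5, 0.5, 0.3]
width: 85.3
gripper_force: 0.0
```

```bash
python3 wr.py w9.png 515.3 -1.1 76 25.5 500.5 -122 19 56 530.2 119.8 22 72; python3 p.py 608 -330 150 173
```

```text
t 21.4 pos [ 5.146e+02 -1.000e-01  1.607e+02] th 173.3 w 84.9 gf 0.0 F [-0.6  0.1 -0.2] q6 -0.05
shift cm [-13.13 -31.67   1.07] spin 0.005
```

View pics/w9.png

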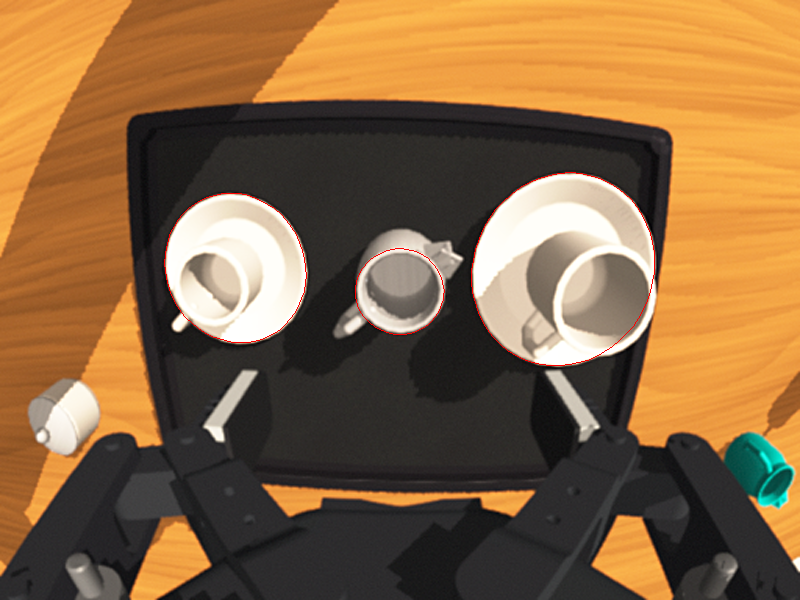

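The picture shows the jug's mouth at (400,291) and both saucer rims right on their predicted circles. Reading the tray edges here fixes the centre line: near corners (128,118) and (671,132), left edge (130,160)–(158,430), right edge (669,165)–(640,425).

Run:
```python
from wr import *
c=load('wrist');U=lambda l:unproj(c,np.array(l)/1.5625,16)[:,:2]
g=c['frame'].max(2).astype(int);F=c['frame'].astype(int);rb=F[...,0]-F[...,2]
def edge(v,a,b):
    xs=np.arange(a,b,1 if b>a else -1);return xs[np.argmax(rb[v,xs]<15)]
L=[(edge(v,60,200),v) for v in range(100,250,8)];Rr=[(edge(v,450,380),v) for v in range(95,250,8)]
N=[]
for u in range(110,400,12):
    ys=np.arange(40,120);N.append((u,ys[np.argmax(rb[ys,u]<15)]))
def line(p):
    P=unproj(c,np.array(p,float),16)[:,:2].astype(np.float32);vx,vy,x,y=cv2.fitLine(P,cv2.DIST_HUBER,0,.01,.01).ravel()
    r=(P-[x,y])@np.array([-vy,vx]);return np.degrees(np.arctan2(vy,vx)),(x,y),np.abs(r).max().round(1),np.median(np.abs(r)).round(1)
for n,p in(('L',L),('R',Rr),('N',N)): print(n,line(p))
```

```text
L (np.float32(-8.319752), (np.float32(476.9992), np.float32(-205.8113)), np.float32(0.9), np.float32(0.2))
R (np.float32(-8.201391), (np.float32(517.62964), np.float32(200.4615)), np.float32(1.5), np.float32(0.5))
N (np.float32(81.71379), (np.float32(400.18152), np.float32(10.004219)), np.float32(0.6), np.float32(0.3))
```

Request:
{"method": "play_rows", "body": {"increments": [[[8.5,-0.8,-2.0,0,0],[8.5,-1.3,-3.1,0,0],[8.5,-1.4,-3.4,0,0],[8.5,-1.4,-3.4,0,0],[8.5,-1.4,-3.4,0,0],[8.5,-1.4,-3.4,0,0],[8.5,-1.4,-3.4,0,0],[8.5,-1.4,-3.4,0,0],[8.5,-1.4,-3.4,0,0],[8.5,-1.23,-2.77,0,0],[8.5,0,0,0,0],[8.5,0,0,0,0]]]}}

```text
time: 22.65
eef_pos: [608.2, -330.3, 159.7]
tcp_rot: [-0.185, -3.135, -0.001]
force: [-1.0, 0.3, -0.1]
width: 85.0
gripper_force: 0.0
```

```bash
python3 wr.py w10.png 608 -330 51 30.5 608 -330 66 7; python3 p.py 608 -330 15 173
```

```text
t 22.7 pos [ 608.2 -329.5  160.2] th 173.3 w 85.0 gf 0.0 F [-0.5  0.6  0.8] q6 -0.50
shift cm [ 0.   -0.06 14.52] spin 0.005
```

View pics/w10.png

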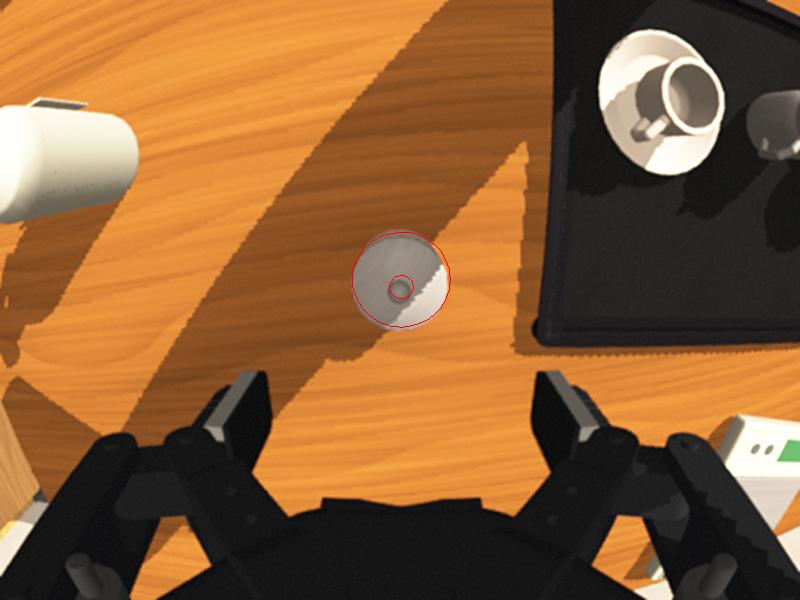

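The sugar pot's lid is centred at (401,282), knob (400,291), about 1.5 mm toward tool -x of the prediction. The tray yaw is -8.3°, so "straight behind the jug" puts the pot at about (609,-16).

Request:
{"method": "play_rows", "body": {"increments": [[[8.5,-0.12,0,1.5,0],[8.5,0,0,2.5,0],[8.5,0,0,2.7,0],[8.5,0,0,2.7,0],[8.5,0,0,2.5,0],[8.5,0,0,1.5,0],[8.5,0,0,0.8,0],[8.5,0,0,0.3,0],[5.4,0,0,0,0],[5.4,0,0,0,0],[5.4,0,0,0,0],[5.4,0,0,0,0]]]}}

```text
time: 23.9
eef_pos: [610.8, -330.9, 18.7]
tcp_rot: [0.182, 3.132, -0.004]
force: [-3.2, 1.7, 13.5]
width: 53.9
gripper_force: 17.7
```

Request:
{"method": "play_rows", "body": {"increments": [[[5.0,0,0,0,0],[5.0,0,0,-0.1,0],[5.0,0,0,-0.5,0],[5.0,0,0,-1.5,0],[5.0,0,0,-3,0],[5.0,0,0,-3,0],[5.0,0,0,-2,0],[5.0,0,0,0,0]]]}}

```text
time: 24.7
eef_pos: [611.0, -331.0, 120.8]
tcp_rot: [0.182, 3.131, -0.005]
force: [-0.5, 1.1, -0.8]
width: 50.1
gripper_force: 0.0
```

```bash
python3 p.py 609 -15.8 115 173
```

```text
t 24.7 pos [ 611.  -331.   120.8] th 173.4 w 50.1 gf 0.0 F [-0.5  1.1 -0.8] q6 -0.50
shift cm [ 3.85 31.29  0.47] spin 0.006
```

The grip slipped off: the width equals the command and the force is zero. I'll locate the pot with depth.

```bash
cat > wc.py <<'E'
from wr import *
def wcloud(c):
    f=192/np.tan(np.radians(c['fovy'])/2);E=np.array(c['extrinsics']);v,u=np.mgrid[:384,:512]
    dx,dy=u-c['cx'],v-c['cy'];e=np.hypot(dx,dy)+1e-9;d=c['depth'];k=np.tan(e/f)*d/e
    return np.stack([dx*k,dy*k,d],-1)@E[:3,:3].T+E[:3,3]
E
python3 - <<'E'
from wc import *
c=cap('wrist');W=wcloud(c);v,u=np.mgrid[:384,:512]
m=(W[...,2]>20)&(W[...,2]<90)&(np.hypot(W[...,0]-608,W[...,1]+330)<90)&(c['depth']>0)&(v<230)
P=W[m];print(len(P),np.percentile(P,[1,50,99],axis=0).round(1))
h,_=np.histogram(P[:,2],np.arange(20,92,4));print(h)
for a,b in((48,56),(60,78)):
    q=P[(P[:,2]>a)&(P[:,2]<b)]
    if len(q)>5: print(a,len(q),np.median(q,0).round(1),cv2.minEnclosingCircle(q[:,:2].astype(np.float32)))
print(telemetry.state()['width'])
E
```

```text
4040 [[ 581.  -359.    25.5]
 [ 606.2 -330.4   54.9]
 [ 638.3 -302.9   72.2]]
[  28   35   30   38   41   33   13  573 1898 1117    0   34  148   52
    0    0    0]
48 2471 [ 605.6 -330.3   53.5] ((610.8168334960938, -331.19573974609375), 30.590599060058594)
60 234 [ 609.  -331.    70.6] ((610.4503173828125, -331.0848693847656), 6.834109306335449)
50.155378790429346
```

The pot still stands upright at (610.6,-331.1); I lifted before the grip had built up. Retrying a little lower, with a tighter command and a longer hold.

Request:
{"method": "play_rows", "body": {"increments": [[[8.5,0,0,0,0],[8.5,0,0,0,0],[8.5,0,0,0,0],[8.5,0,0,0,0],[8.5,0,0,2.0,0],[8.5,0,0,2.5,0],[8.5,0,0,2.5,0],[8.5,0,0,2.0,0],[8.5,0,0,1.2,0],[8.5,0,0,0.6,0],[8.5,0,0,0.3,0],[8.5,0,0,0,0]]]}}

```text
time: 25.95
eef_pos: [609.9, -330.2, 5.9]
tcp_rot: [0.182, 3.136, -0.001]
force: [0.6, -0.1, 0.3]
width: 84.9
gripper_force: 0.0
```

Request:
{"method": "play_rows", "body": {"increments": [[[4.0,0,0,0,0],[4.0,0,0,0,0],[4.0,0,0,0,0],[4.0,0,0,0,0],[4.0,0,0,0,0],[4.0,0,0,0,0],[4.0,0,0,0,0],[4.0,0,0,0,0]]]}}

```text
time: 26.75
eef_pos: [610.2, -330.6, 7.1]
tcp_rot: [0.182, 3.134, -0.002]
force: [-1.1, 0.2, 6.3]
width: 57.6
gripper_force: 64.6
```

Request:
{"method": "play_rows", "body": {"increments": [[[4.0,0,0,-0.3,0],[4.0,0,0,-1.0,0],[4.0,0,0,-2,0],[4.0,0,0,-3,0],[4.0,0,0,-3,0],[4.0,0,0,-2,0],[4.0,0,0,0,0]]]}}

```text
time: 27.45
eef_pos: [610.9, -330.9, 122.4]
tcp_rot: [0.181, 3.131, -0.005]
force: [0.9, -0.5, -2.5]
width: 56.9
gripper_force: 64.6
```

```bash
python3 p.py 609 -15.8 115 173
```

```text
t 27.4 pos [ 610.9 -330.9  122.4] th 173.4 w 56.9 gf 64.6 F [ 0.9 -0.5 -2.5] q6 -0.50
shift cm [ 3.83 31.28  0.63] spin 0.006
```

Request:
{"method": "play_rows", "body": {"increments": [[[4.0,0.2,1.5,0,0],[4.0,0.4,2.8,0,0],[4.0,0.4,3.4,0,0],[4.0,0.4,3.4,0,0],[4.0,0.4,3.4,0,0],[4.0,0.4,3.4,0,0],[4.0,0.4,3.4,0,0],[4.0,0.4,3.4,0,0],[4.0,0.4,3.4,0,0],[4.0,0.4,2.4,0,0],[4.0,0,0.8,0,0],[4.0,0,0,0,0]]]}}

```text
time: 28.65
eef_pos: [607.2, -13.2, 117.4]
tcp_rot: [-0.178, -3.135, -0.0]
force: [0.1, -0.4, -2.0]
width: 57.2
gripper_force: 64.6
```

```bash
python3 p.py 609 -15.8 12 173
```

```text
t 28.6 pos [607.2 -13.2 117.4] th 173.5 w 57.2 gf 64.6 F [ 0.1 -0.4 -2. ] q6 -0.05
shift cm [-0.23 -0.24 10.54] spin 0.008
```

Request:
{"method": "play_rows", "body": {"increments": [[[4.0,-0.2,-0.2,1.0,0],[4.0,0,0,2.2,0],[4.0,0,0,2.4,0],[4.0,0,0,2.2,0],[4.0,0,0,1.2,0],[4.0,0,0,0.6,0],[4.0,0,0,0.3,0],[4.0,0,0,0.2,0],[4.0,0,0,0,0],[4.0,0,0,0,0]]]}}

```text
time: 29.65
eef_pos: [610.2, -17.0, 18.2]
tcp_rot: [0.182, 3.135, -0.0]
force: [0.3, -0.2, -2.5]
width: 57.5
gripper_force: 64.6
```

Request:
{"method": "play_rows", "body": {"increments": [[[4.0,0,0.08,0.3,0],[4.0,0,0,0.2,0],[4.0,0,0,0.1,0],[4.0,0,0,0,0]]]}}

```text
time: 30.05
eef_pos: [609.8, -16.1, 11.3]
tcp_rot: [-0.182, -3.136, -0.0]
force: [0.4, -0.3, -2.7]
width: 57.1
gripper_force: 64.7
```

Request:
{"method": "play_rows", "body": {"increments": [[[4.0,0,0,0.1,0],[4.0,0,0,0.1,0],[4.0,0,0,0,0]]]}}

```text
time: 30.35
eef_pos: [610.0, -16.2, 11.1]
tcp_rot: [0.182, 3.135, -0.0]
force: [-6.7, 1.3, 12.3]
width: 56.9
gripper_force: 66.1
```

Request:
{"method": "play_rows", "body": {"increments": [[[6.0,0,0,0,0],[7.0,0,0,0,0],[7.8,0,0,0,0],[7.8,0,0,0,0],[7.8,0,0,-0.5,0],[7.8,0,0,-1.5,0],[7.8,0,0,-3,0],[7.8,0,0,-3,0],[7.8,0,0,-3,0],[7.8,0,0,-3,0],[7.8,0,0,-3,0],[7.8,0,0,0,0]]]}}

```text
time: 31.55
eef_pos: [611.6, -16.4, 184.2]
tcp_rot: [0.181, 3.129, -0.001]
force: [0.4, -0.0, 0.4]
width: 78.2
gripper_force: 0.0
```

Request:
{"method": "play_rows", "body": {"increments": [[[7.8,3,0,-2,0],[7.8,3,0,-2,0],[7.8,3,0,-2,0],[7.8,3,0,0,0],[7.8,3,0,0,0],[7.8,0,0,0,0],[7.8,0,0,0,0]]]}}

```text
time: 32.25
eef_pos: [460.8, 1.2, 239.8]
tcp_rot: [0.182, 3.135, -0.0]
force: [-0.5, 0.1, -0.3]
width: 77.8
gripper_force: 0.0
```

```bash
python3 wr.py w11.png 515.3 -1.1 76 25.5 500.5 -122 19 56 530.2 119.8 22 72 609.5 -16 55 30.5 500.5 -122 61 27 530.2 119.8 91 34; python3 p.py 609 -16 12
```

```text
t 32.3 pos [461.3   1.1 239.5] th 173.4 w 77.9 gf 0.0 F [ 0.7 -0.2  0.3] q6 -0.06
shift cm [-1.485e+01  1.000e-02  2.276e+01] spin None
```

View pics/w11.png

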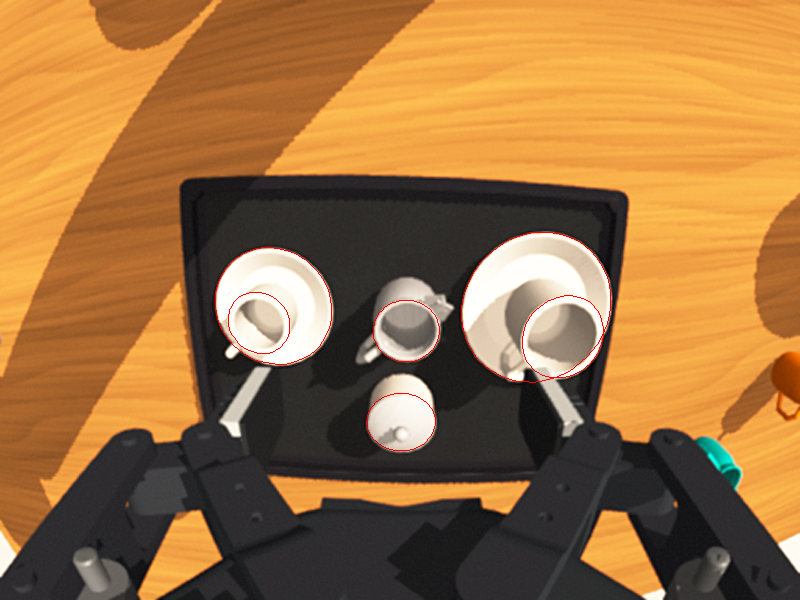

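All six predicted circles fit: cups centred on saucers (258,322) and (562,337), jug (407,330) midway, sugar pot (401,420) upright straight behind it. The gripper is clear at 240 mm, so I'm handing in.

```bash
python3 -c "
from plant import arm
print(arm.job_done())"
```

```text
the job is handed in; nothing more can be done
None
```

The tray is laid and the job handed in at about 32 s: both cups are centred on their saucers, the jug is midway between them and the sugar pot straight behind it. All are upright in the last picture, and the first lift of the sugar pot slipped without toppling it.

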